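# Pack the sewing tin

### The job

Pack away the mending: stand the three reels of thread upright in the three compartments of the round sewing tin in order of shade, so that the red reel is in the middle between the black and the cream one (either end may be the black one's). Then lay the lift-out tray level on the dividers over them, and put the lid fully home on the tin. Do not knock or shift the tape roll, the dosing cup or the soap.

Things in the scene. Friction and masses are not known exactly. Their poses are not given: they have to be found in the camera images.
- tin: Round open teal tin, fixed, upright; 160 mm outside, 66 high, wall and floor 3. Two 3 mm wooden dividers run along its x at y = -24 and +24 mm, tops 42 mm above its underside, making three compartments along its y: the middle one 45 mm wide at y = 0, the outer ones from 25.5 mm out to the wall (a reel stands well at y = -47 or +47, x = 0). Origin: centre of the underside, z up.
- reel_red: Reel of red thread with white ends and a round red label on top, standing upright, 27 mm diameter, 34 mm high. Origin: centre of its underside, z up.
- reel_cream: Reel of cream thread with white ends and a round cream label on top, standing upright, 28 mm diameter, 36 mm high. Origin: centre of its underside, z up.
- reel_black: Reel of black thread with brown wooden ends and a round black label on top, standing upright, 23 mm diameter, 29 mm high. Origin: centre of its underside, z up.
- tray: Round cream tray, 144 mm across, rim 14 high, floor 2.5. Wooden grip bar across its middle: 50 mm along its x, 10 along its y, top 22 mm above the underside. Bobbins and a thimble (to 21 mm high) are fixed beyond the bar's ends, over 35 mm out along x; the floor beside the bar (along y) is bare. 0.11-0.23 kg. In place it lies 42 mm above the tin's underside. Origin: underside centre, z up.
- lid: Round teal lid, mouth down; flat top 14 mm above its mouth, 183 mm across the flared mouth, 177 at the top; its skirt (11 mm deep inside) goes round the outside of the tin with about 5 mm play. Wooden knob in the middle, 21 to 26 mm thick, from 14 to 37 mm above the mouth. 0.10-0.21 kg. Fully home, its mouth is 55 mm above the tin's underside. Origin: centre of the mouth, z up.
- tape_roll: Roll of tan masking tape lying flat, 98 mm diameter, 25 mm high; not to be shifted. Origin: centre of the underside.
- dosing_cup: Small pale blue-grey open cup, 63 mm diameter, 49 mm high; stands among the work things (a like cup far to the left is not meant); not to be shifted. Origin: centre of the underside.
- soap_bar: Pink bar of soap, 48 x 75 x 20 mm; not to be shifted. Origin: centre of the underside.

How it is judged (in metres and radians):
On the way, in this order (a step that is already met when the one before it is completed fails the run):
1. the three reels stand in the tin, one in each compartment, red in the middle (angle between each of reel_black, reel_red, reel_cream's own z axis and vertical below 0.15 rad and z of each of reel_black, reel_red, reel_cream in the frame of tin below 0.012 m and horizontal distance between each of reel_black, reel_red, reel_cream and tin below 0.074 m and y of reel_red in the frame of tin between -0.015 and 0.015 m and ((y of reel_black in the frame of tin above 0.03 m and y of reel_cream in the frame of tin below -0.03 m) or (y of reel_cream in the frame of tin above 0.03 m and y of reel_black in the frame of tin below -0.03 m))), for 0.2 s.
2. the tray lies level on the dividers over the reels (all of step 1 and z of tray in the frame of tin between 0.038 and 0.046 m and angle between tray's own z axis and vertical below 0.05 rad and horizontal distance between tray and tin below 0.01 m), for 0.2 s.
3. the lid is fully home on the tin (z of lid in the frame of tin between 0.051 and 0.059 m and angle between lid's own z axis and vertical below 0.04 rad and horizontal distance between lid and tin below 0.01 m), for 0.2 s.
At the end, for the whole second after the job is handed in: Reels upright (0.15 rad) on the tin's floor (within 12 mm): red in the middle compartment (15 mm of the midline), black and cream in the outer ones. Tray on the dividers and lid fully home: height within 4 mm, centred within 10 mm, level (tray 0.05, lid 0.04 rad). All at rest (all of step 2 and all of step 3 and linear speed of each of reel_black, reel_red, reel_cream, tray, lid below 0.02 m/s); the robot touches nothing.
It fails at once if the roll of tape is shifted by more than 25 mm or tipped (distance of tape_roll from where it was at the start of the episode above 0.025 m or angle between tape_roll's own z axis and vertical above 0.3 rad).
It fails at once if the dosing cup is shifted by more than 25 mm or tipped (distance of dosing_cup from where it was at the start of the episode above 0.025 m or angle between dosing_cup's own z axis and vertical above 0.3 rad).
It fails at once if the soap is shifted by more than 25 mm or tipped (distance of soap_bar from where it was at the start of the episode above 0.025 m or angle between soap_bar's own z axis and vertical above 0.3 rad).
It also fails if it takes over 131 s, if anything falls off the work surface, if the arm or the gripper's body presses on something with over 40 N, if the wrist force passes 120 N, or if a joint passes its speed limit or range.

### The arm

A 6-joint arm with a two-finger parallel gripper is mounted at the origin on a cart in front of the work surface, level with it; the furniture and walls round the work are solid. World frame = base frame: x ahead of the robot, y to its left, z up, the work surface at z = 0. Lengths are in mm, angles in rad, forces in N, time in s.
With the tool pointing down it reaches from about 400 to 825 mm from the base axis. Payload 7 kg.
Tool frame: the origin (TCP) lies at the very end of the fingers, on their centre line; the grasp point (between the pads) lies 19 mm behind it; z points along the fingers, y is the direction in which the jaws open and shut (so a half turn about z gives the same grasp; the last joint's range is limited). The gripper opens to 88 mm and grips with 3 to 60 N. Pads are 19 mm wide; open, the fingers measure 130 mm over their backs; the gripper's body (78 mm by 193 mm) begins 47 mm behind the grasp point.
Start: joints at [-0.967, 0.359, 0.012, 0, -1.224, -0.288], TCP at [209.613, -641.606, 226.561] pointing down, gripper open.
Joint ranges: [-3.07, 3.07], [-1.43, 2.12], [-1.02, 1.25], [-3.03, 1.67], [-3.05, -0], [-3.03, 3.03]. Speed limits (rad/s): [2.39, 2.39, 3.01, 3.14, 3.14, 3.14].

### API

Orientations are given as a unit quaternion [x, y, z, w].
In Python, from plant import bot gives the robot as it stands. Calls block until the motion is done:
- bot.move_ptp(position, orientation): joint-space move of the TCP to a pose.
- bot.line_to(position, velocity=150, ori=None): straight line of the TCP; ori=None keeps the orientation; velocity is the mean speed in mm/s.
- bot.move_joints(angles): joint-space move.
- bot.move_gripper(opening, force=None): finger opening in mm; force is the grip in N (None keeps the last); returns when the fingers have stopped.
- bot.pause(seconds).
- bot.solve_ik(position, orientation): joint angles nearest the present ones, or None.
- bot.read_state(): the state.
- bot.camera(name): name is "side" or "top" or "wrist"; returns the picture (400x640x3 uint8, red, green, blue); there is no depth.
- bot.get_calibration(name): a dict with "fx", "fy", "cx", "cy" (pixels), "view" (4x4, takes a point from world to camera coordinates); the wrist camera has in their place "T_tool_cam" (4x4, takes a point from camera to tool coordinates, whose origin is the TCP and whose axes are the flange's). Camera axes: x right, y up, looking along -z (the intrinsics and any distortion apply to the point x, -y, -z); pixel columns grow to the right and rows downward; lengths in mm; the calibration is good to about 2 mm. The wrist camera is an equidistant fisheye: a pixel r from the principal point sees the ray r / f radians off the axis. A picture is of the moment at which its call begins: read the wrist's pose just before it. get_calibration takes no time and is no camera call.
A pose or a line that the arm cannot do raises bot.Unreachable and nothing moves.
- bot.close_job(): hands the job in, once; it reports no verdict.
The state is a dict: "t": time; "joint_pos": joint angles; "qvel": joint speeds; "tau": joint torques, N m; "tcp_pos": TCP position; "eef_rot": TCP orientation; "contact_force": force on the tool from outside, world axes, zero at the start; "moment": the same for the moment, N m; "width": finger opening in mm.
Only numpy, scipy, OpenCV 4.12 (cv2) and the standard library are available. Lean on these libraries where they do the work, as an engineer would, in place of code of your own. Each camera call takes 0.05 s, during which the arm holds its last target.

## Working session

There is one attempt and no reset: what is moved stays moved. The work goes in short steps, each a Python script; the robot and the scene stay as the last script left them, time stands still between calls to the robot, and variables do not carry over. Pictures are saved under pics/ and viewed, and the job is handed in when it is done.

```bash
ls; mkdir -p pics
python3 - <<'E'
from plant import bot
import cv2
for n in ["side","top","wrist"]:
    im=bot.camera(n); cv2.imwrite(f"pics/{n}0.png",im[:,:,::-1])
    print(n,bot.get_calibration(n))
s=bot.read_state(); print(s)
E
```

```text
pics
side {'fx': 489.47260393915946, 'fy': 489.47260393915946, 'cx': 318.5967512803701, 'cy': 200.64800797435817, 'view': array([[-9.99994176e-01, -2.02765464e-03,  2.74533330e-03,
         4.98958850e+02],
       [ 3.38297989e-03, -6.95254098e-01,  7.18756075e-01,
        -4.27340130e+01],
       [ 4.51315138e-04,  7.18761176e-01,  6.95256908e-01,
        -1.22195702e+03],
       [ 0.00000000e+00,  0.00000000e+00,  0.00000000e+00,
         1.00000000e+00]])}
top {'fx': 382.4366746861398, 'fy': 382.4366746861398, 'cx': 318.23119951216086, 'cy': 196.75912366425717, 'view': array([[-2.08452936e-02, -9.99706733e-01, -1.23256853e-02,
         3.27590724e+01],
       [ 9.87275978e-01, -2.25268805e-02,  1.57412459e-01,
        -5.08793200e+02],
       [-1.57643954e-01, -8.88754408e-03,  9.87456022e-01,
        -9.18427211e+02],
       [ 0.00000000e+00,  0.00000000e+00,  0.00000000e+00,
         1.00000000e+00]])}
wrist {'fx': 309.70691628693146, 'fy': 309.70691628693146, 'cx': 319.7774191115945, 'cy': 202.6195108341683, 'T_tool_cam': array([[-1.02565091e-04,  9.58704541e-01,  2.84403926e-0
[... 258 characters left out ...]
         1.00000000e+00]])}
{'t': 0.15, 'joint_pos': array([-9.66907181e-01,  3.59221165e-01,  1.12578398e-02, -2.56562303e-04,
       -1.22413767e+00, -2.88064301e-01]), 'qvel': array([ 0.00076723, -0.0022526 ,  0.00157516,  0.00044282, -0.0002782 ,
       -0.00130039]), 'tau': array([-4.52701242e-04, -5.83273566e+01,  2.93286967e+01,  7.00116992e+00,
        8.73975892e-03, -1.11943264e-04]), 'tcp_pos': array([ 209.47975732, -641.26056341,  225.83335228]), 'eef_rot': array([-1.57213793e-01,  9.87564369e-01,  6.40558889e-04, -1.72554099e-04]), 'contact_force': array([ 0.08082925, -0.69801837, -0.08868261]), 'moment': array([ 0.01156316, -0.00653344,  0.02708197]), 'width': 87.6085370645297}
```

View pics/top0.png

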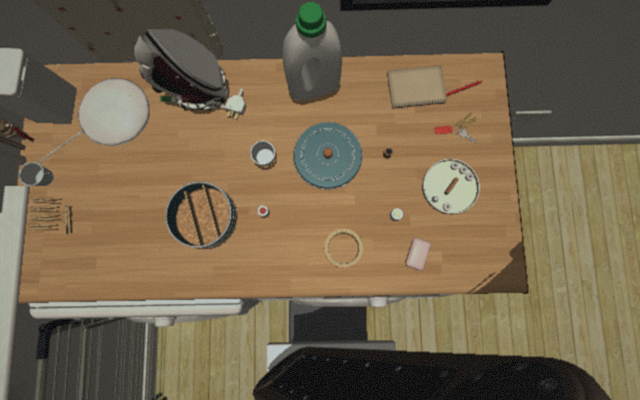

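View pics/side0.png

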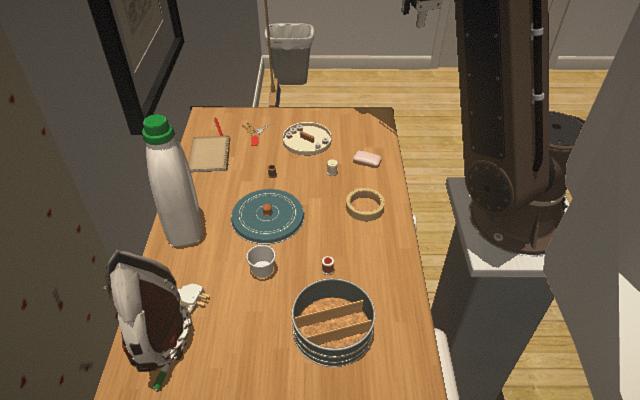

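View pics/wrist0.png

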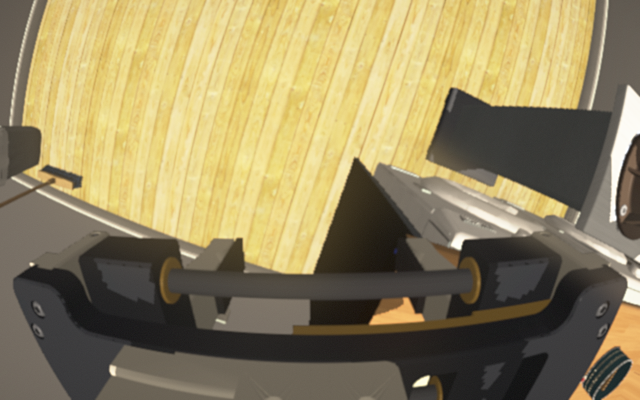

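```bash
cat > h.py <<'E'
import numpy as np, cv2
def ray(cal,u,v):
    V=cal["view"]; R=V[:3,:3]; c=-R.T@V[:3,3]
    d=np.array([(u-cal["cx"])/cal["fx"],-(v-cal["cy"])/cal["fy"],-1.0])
    return c,R.T@d
def onplane(cal,u,v,z):
    c,d=ray(cal,u,v); return c+d*(z-c[2])/d[2]
def proj(cal,p):
    q=cal["view"][:3,:3]@np.asarray(p,float)+cal["view"][:3,3]
    return cal["cx"]+cal["fx"]*q[0]/-q[2], cal["cy"]-cal["fy"]*q[1]/-q[2]
E
python3 - <<'E'
import cv2
t=cv2.imread("pics/top0.png"); s=cv2.imread("pics/side0.png")
cv2.imwrite("pics/c1.png",cv2.resize(t[120:280,150:370],None,fx=3.6,fy=3.6,interpolation=cv2.INTER_CUBIC))
cv2.imwrite("pics/c2.png",cv2.resize(t[120:280,340:500],None,fx=3.6,fy=3.6,interpolation=cv2.INTER_CUBIC))
cv2.imwrite("pics/c3.png",cv2.resize(s[110:370,220:420],None,fx=2.3,fy=2.3,interpolation=cv2.INTER_CUBIC))
E
```

```text
(no output)
```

View pics/c1.png

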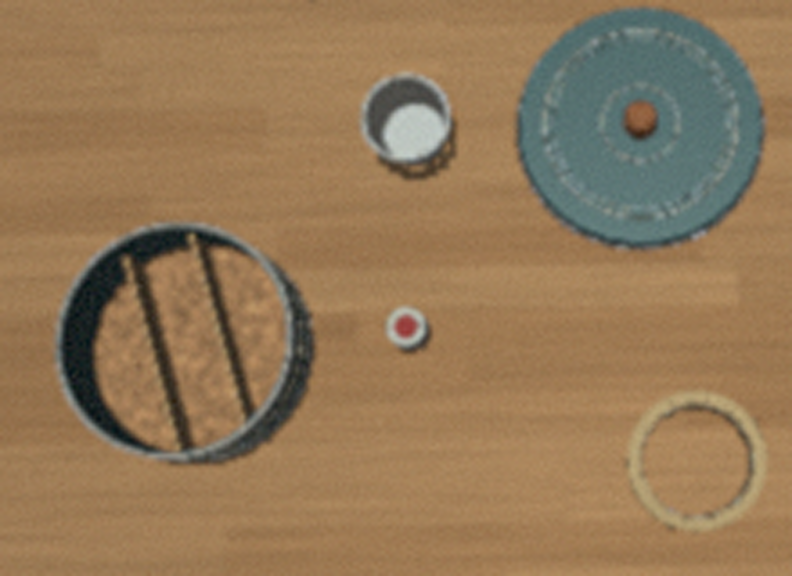

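View pics/c2.png

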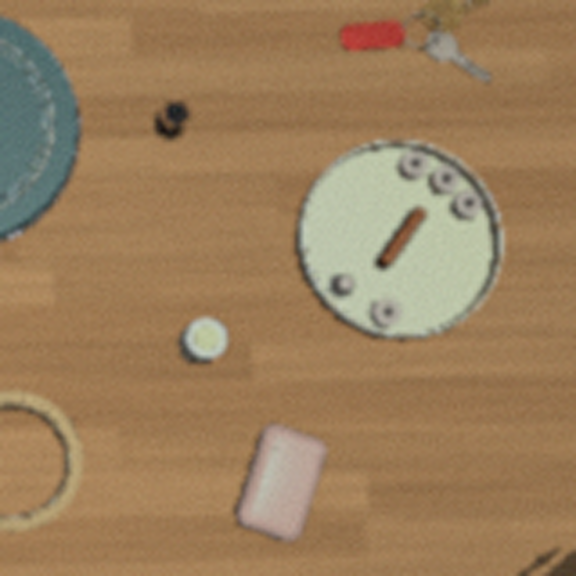

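View pics/c3.png

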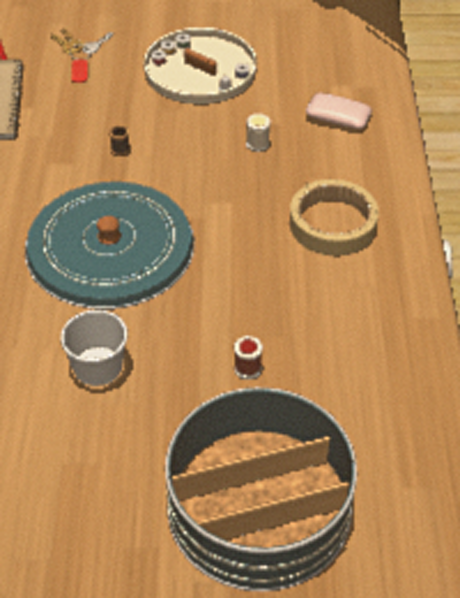

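Run:
```python
from plant import bot
from h import *
c=bot.get_calibration("top"); im=cv2.imread("pics/top0.png"); hsv=cv2.cvtColor(im,cv2.COLOR_BGR2HSV)
def p(n,u,v,z): print(n,(u,v),onplane(c,u,v,z).round(1))
def C1(x,y): return 150+(x+.5)/3.6-.5,120+(y+.5)/3.6-.5
def C2(x,y): return 340+(x+.5)/3.6-.5,120+(y+.5)/3.6-.5
p("tin rim",*C1(177,342),66)
p("red",*C1(406,326),34);p("cream",*C2(207,337),36);p("black",*C2(177,112),29)
p("knob",*C1(641,118),37);p("tray bar",*C2(402,237),22);p("bar a",*C2(420,211),22);p("bar b",*C2(383,263),22)
p("cup",*C1(407,117),49);p("tape",*C1(697,460),25);p("soap",*C2(281,482),20)
for q in [(275,425),(326,446),(292,541),(238,518)]: p("soap c",*C2(*q),20)
for q in [(128,262),(186,445),(193,240),(250,412)]: p("div",*C1(*q),42)
m=cv2.inRange(hsv,(80,40,40),(100,255,160)); k,l,st,ce=cv2.connectedComponentsWithStats(m)
for i in range(1,k):
    if st[i,4]>60: print(st[i],ce[i])
```

```text
tin rim (198.80555555555554, 214.63888888888889) [467.9 312.6  66. ]
red (262.41666666666663, 210.19444444444446) [479.4 162.8  34. ]
cream (397.1388888888889, 213.25) [ 463.9 -174.3   36. ]
black (388.80555555555554, 150.75) [ 627.3 -162.9   29. ]
knob (327.69444444444446, 152.41666666666666) [624.5  -5.   37. ]
tray bar (451.30555555555554, 185.47222222222223) [ 533.8 -319.    22. ]
bar a (456.30555555555554, 178.25) [ 552.3 -333.2   22. ]
bar b (446.02777777777777, 192.69444444444446) [ 515.4 -304.2   22. ]
cup (262.69444444444446, 152.13888888888889) [625.8 160.   49. ]
tape (343.25, 247.41666666666666) [382.5 -37.9  25. ]
soap (417.69444444444446, 253.52777777777777) [ 363.6 -223.3   20. ]
soap c (416.02777777777777, 237.69444444444446) [ 403.  -221.5   20. ]
soap c (430.19444444444446, 243.52777777777777) [ 387.7 -256.    20. ]
soap c (420.75, 269.91666666666663) [ 323.3 -228.3   20. ]
soap c (405.75, 263.52777777777777) [ 339.7 -192.1   20. ]
div (185.19444444444446, 192.41666666666669) [527.9 356.5  42. ]
div (201.30555555555554, 243.25) [399.7 312.2  42. ]
div (203.25, 186.30555555555554) [542.5 311.2  42. ]
div (219.08333333333331, 234.08333333333331) [421.3 268.7  42. ]
[ 294  123   67   65 2930] [327.19249147 155.2003413 ]
```

```bash
cat >> h.py <<'E'
from scipy.spatial.transform import Rotation as Rn
def ori(th):  # jaws along angle th (deg), tool down
    t=np.radians(th); y=np.array([np.cos(t),np.sin(t),0]); z=np.array([0,0,-1.]); x=np.cross(y,z)
    return Rn.from_matrix(np.c_[x,y,z]).as_quat()
def wpose(bot,s): 
    T=np.eye(4); T[:3,:3]=Rn.from_quat(s["eef_rot"]).as_matrix(); T[:3,3]=s["tcp_pos"]
    return T@bot.get_calibration("wrist")["T_tool_cam"]
def wplane(cal,W,u,v,z):
    a=(u-cal["cx"])/cal["fx"]; b=(v-cal["cy"])/cal["fy"]; r=np.hypot(a,b)
    k=np.sin(r)/r if r>1e-9 else 1
    d=W[:3,:3]@np.array([a*k,-b*k,-np.cos(r)]); c=W[:3,3]
    return c+d*(z-c[2])/d[2]
def wproj(cal,W,p):
    q=W[:3,:3].T@(np.asarray(p,float)-W[:3,3]); x,y,z=q[0],-q[1],-q[2]
    h=np.hypot(x,y); r=np.arctan2(h,z); return cal["cx"]+cal["fx"]*r*x/h, cal["cy"]+cal["fy"]*r*y/h
E
python3 - <<'E'
from plant import bot
from h import *
for n,p in dict(red=(479,163),cream=(464,-174),black=(627,-163),tinp=(452,357),tinm=(483,269)).items():
    for th in (19.2,199.2):
        print(n,th,np.round(bot.solve_ik([*p,4],ori(th)),2) if bot.solve_ik([*p,4],ori(th)) is not None else None)
for n,p,ths in [("tray",(534,-319),(51.8,231.8)),("traytin",(468,313),(51.8,231.8)),("lid",(624,-5),(90,270,30,210)),("lidtin",(468,313),(90,270,30,210))]:
    for th in ths:
        q=bot.solve_ik([*p,20],ori(th)); print(n,th,None if q is None else np.round(q,2))
E
```

```text
red 19.2 [ 0.72  0.35 -0.62  0.   -0.6   2.76]
red 199.2 [ 0.72  0.35 -0.62  0.   -0.6  -0.38]
cream 19.2 [ 0.04  0.34 -0.64 -0.   -0.59 -2.85]
cream 199.2 [ 0.04  0.34 -0.64  0.   -0.59  0.3 ]
black 19.2 [ 0.05  0.52 -0.29  0.   -0.76 -2.85]
black 199.2 [ 0.05  0.52 -0.29  0.   -0.76  0.29]
tinp 19.2 [ 1.01  0.44 -0.46  0.   -0.67  2.47]
tinp 199.2 [ 1.01  0.44 -0.46  0.   -0.67 -0.67]
tinm 19.2 [ 0.86  0.41 -0.51  0.   -0.65  2.61]
tinm 199.2 [ 0.86  0.41 -0.51  0.   -0.65 -0.53]
tray 51.8 [-0.23  0.47 -0.34  0.   -0.76 -2.01]
tray 231.8 [-0.23  0.47 -0.34  0.   -0.76  1.13]
traytin 51.8 None
traytin 231.8 [ 0.94  0.4  -0.48  0.   -0.7  -0.03]
lid 90 [ 0.3   0.47 -0.34  0.   -0.76 -1.88]
lid 270 [ 0.3   0.47 -0.34  0.   -0.76  1.27]
lid 30 [ 0.3   0.47 -0.34  0.   -0.76 -2.92]
lid 210 [ 0.3   0.47 -0.34  0.   -0.76  0.22]
lidtin 90 [ 0.94  0.4  -0.48 -0.   -0.7  -2.51]
lidtin 270 [ 0.94  0.4  -0.48  0.   -0.7   0.63]
lidtin 30 [ 0.94  0.4  -0.48  0.   -0.7   2.73]
lidtin 210 [ 0.94  0.4  -0.48  0.   -0.7  -0.41]
```

Run:
```python
from plant import bot
from h import *
print(bot.read_state()["t"])
bot.move_ptp([375,270,270],ori(270)); bot.pause(0.2)
s=bot.read_state(); im=bot.camera("wrist"); cv2.imwrite("pics/w1.png",im[:,:,::-1])
W=wpose(bot,s); np.save("W1.npy",W); print(s["t"],s["tcp_pos"],s["joint_pos"].round(2))
```

```text
0.15
3.5917 [375.20894566 269.76810031 269.96175174] [ 1.05 -0.03 -0.36  0.   -1.24  0.52]
```

View pics/w1.png

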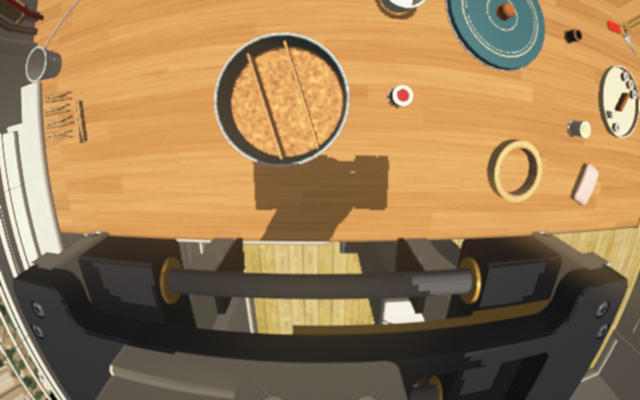

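Run:
```python
from h import *
from plant import bot
from scipy.optimize import least_squares
cal=bot.get_calibration("wrist"); W=np.load("W1.npy"); im=cv2.imread("pics/w1.png"); hsv=cv2.cvtColor(im,cv2.COLOR_BGR2HSV)
wood=cv2.inRange(hsv,(8,90,90),(25,255,255))
m=255-wood; m[:, :205]=0; m[:,360:]=0; m[:25]=0; m[168:]=0
k,l,st,ce=cv2.connectedComponentsWithStats(m); i=1+np.argmax(st[1:,4]); 
cs,_=cv2.findContours((l==i).astype(np.uint8),cv2.RETR_EXTERNAL,cv2.CHAIN_APPROX_NONE)
c=max(cs,key=len)[:,0].astype(float)
P=np.array([wplane(cal,W,u,v,66)[:2] for u,v in c])
f=least_squares(lambda q:np.hypot(P[:,0]-q[0],P[:,1]-q[1])-q[2],[468,313,80],loss="soft_l1",f_scale=1)
r=np.hypot(*(P-f.x[:2]).T)-f.x[2]; print(f.x,np.percentile(r,[5,50,95]))
for nm,u,v,z in [("div1a",249,53,42),("div1b",282,157,42),("div2a",285,41,42),("div2b",318,149,42),("red",402,96,34),("cream",585,129,36),("knob",508,10,37),("tape",516,170,25)]:
    print(nm,wplane(cal,W,u,v,z).round(1))
o=im.copy()
for u,v in c.astype(int): o[v,u]=(0,0,255)
cv2.imwrite("pics/w1c.png",cv2.resize(o[20:175,200:430],None,fx=3.4,fy=3.4,interpolation=cv2.INTER_NEAREST))
```

```text
[469.08930702 316.46990586  80.02294963] [-0.65821131  0.00554042  0.59200301]
div1a [530.5 358.   42. ]
div1b [396.7 317.8  42. ]
div2a [543.7 312.8  42. ]
div2b [406.5 272.4  42. ]
red [476.3 165.2  34. ]
cream [ 462.5 -171.4   36. ]
knob [622.6   0.7  37. ]
tape [383.3 -28.9  25. ]
```

View pics/w1c.png

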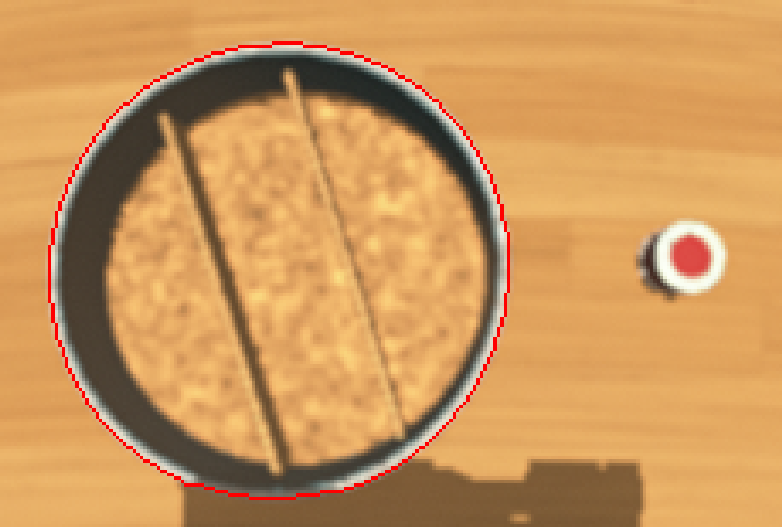

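```bash
cat > mv.py <<'E'
from plant import bot
from h import *
TIN=np.array([468.7,315.0]); YAW=17.0
def pick(xy,th,z,w,force,up=130,h=90,v=120):
    bot.move_gripper(w)
    bot.move_ptp([*xy,h],ori(th)); bot.line_to([*xy,z],v)
    n=bot.move_gripper(0,force); s=bot.read_state(); print("grip w",s["width"],"tcp",s["tcp_pos"].round(1),"t",round(s["t"],1))
    bot.line_to([*xy,up],200); s=bot.read_state(); print("lift w",s["width"],"F",s["contact_force"].round(1))
def tinpt(x,y):
    a=np.radians(YAW); return TIN+np.array([np.cos(a)*x-np.sin(a)*y,np.sin(a)*x+np.cos(a)*y])
def place(xy,th,z,w,up=130,v=100):
    bot.move_ptp([*xy,up],ori(th)); bot.line_to([*xy,z],v); s=bot.read_state(); print("place",s["tcp_pos"].round(1),"F",s["contact_force"].round(1),"w",s["width"])
    bot.move_gripper(w); bot.line_to([*xy,up],200); print("t",round(bot.read_state()["t"],1))
E
python3 - <<'E'
from mv import *
pick([477.5,164],197,6,50,12)
cv2.imwrite("pics/s1.png",bot.camera("side")[:,:,::-1])
place(tinpt(0,0),197,9.5,46)
bot.move_ptp([420,120,180],ori(197))
cv2.imwrite("pics/t1.png",bot.camera("top")[:,:,::-1])
cv2.imwrite("pics/t1c.png",cv2.resize(cv2.imread("pics/t1.png")[170:260,150:310],None,fx=5,fy=5,interpolation=cv2.INTER_CUBIC))
E
```

```text
grip w 26.262268080842418 tcp [477.7 164.1   6.4] t 6.8
lift w 26.269695992955963 F [ 0.3  0.6 -1. ]
place [469.  315.3   9.9] F [0.  0.7 0.3] w 26.222757306764443
t 10.9
```

View pics/t1c.png

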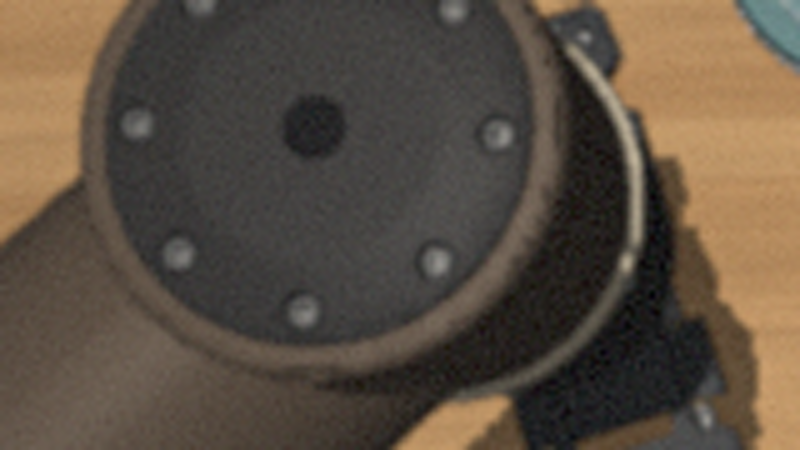

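View pics/s1.png

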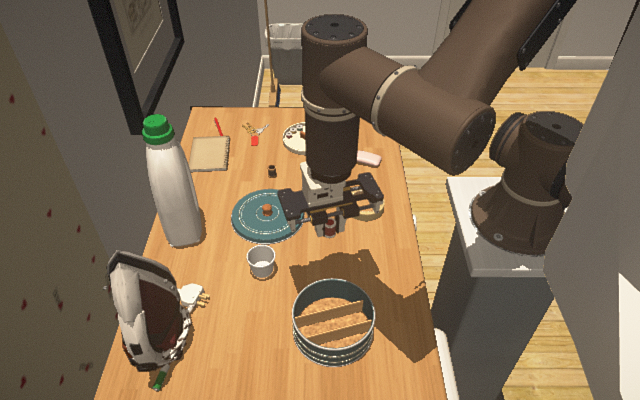

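Run:
```python
from mv import *
bot.move_ptp([430,-150,270],ori(270)); bot.pause(0.2)
s=bot.read_state(); im=bot.camera("wrist"); cv2.imwrite("pics/w2.png",im[:,:,::-1])
np.save("W2.npy",wpose(bot,s)); print(s["t"],s["tcp_pos"])
cv2.imwrite("pics/t2.png",bot.camera("top")[:,:,::-1])
cv2.imwrite("pics/t2c.png",cv2.resize(cv2.imread("pics/t2.png")[170:260,150:310],None,fx=5,fy=5,interpolation=cv2.INTER_CUBIC))
```

```text
13.6917 [ 430.09263602 -149.62746655  269.83596568]
```

View pics/t2c.png

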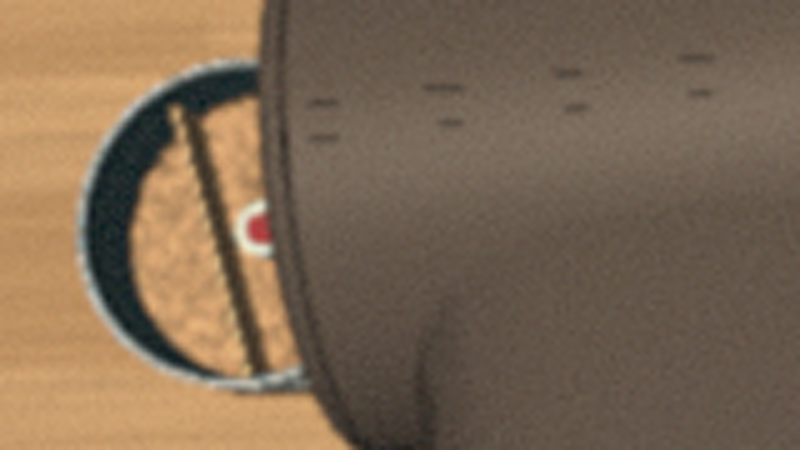

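View pics/w2.png

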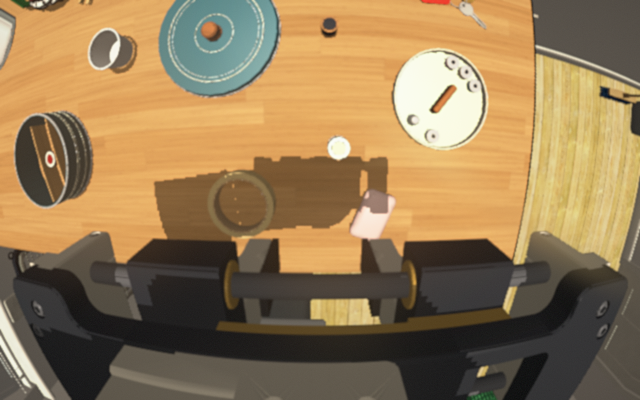

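Run:
```python
import cv2
im=cv2.imread("pics/w2.png")
cv2.imwrite("pics/w2c.png",cv2.resize(im[0:160,300:500],None,fx=3.75,fy=3.75,interpolation=cv2.INTER_CUBIC))
```

```text
(no output)
```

View pics/w2c.png

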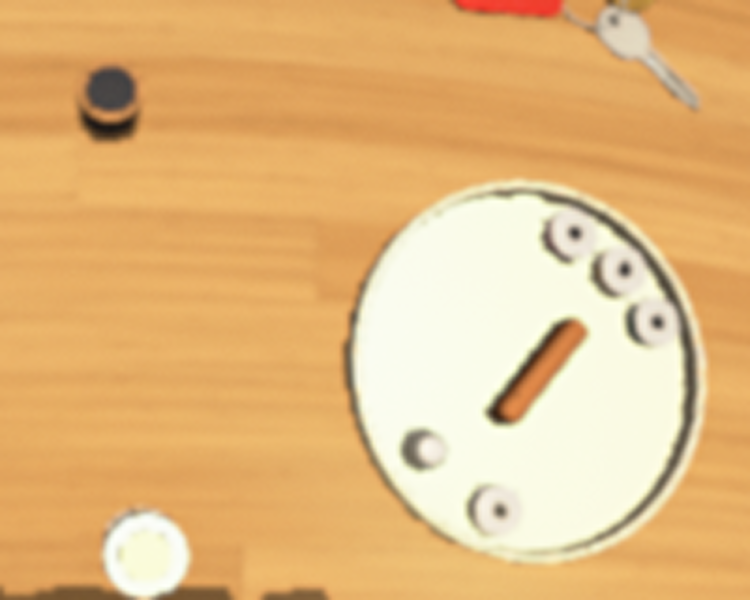

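Run:
```python
from mv import *
from scipy.optimize import least_squares
cal=bot.get_calibration("wrist"); W=np.load("W2.npy"); im=cv2.imread("pics/w2.png"); hsv=cv2.cvtColor(im,cv2.COLOR_BGR2HSV)
print("cam",W[:3,3])
def circ(mask,box,z,r0,nm):
    x0,y0,x1,y1=box; m=np.zeros_like(mask); m[y0:y1,x0:x1]=mask[y0:y1,x0:x1]
    k,l,st,ce=cv2.connectedComponentsWithStats(m); i=1+np.argmax(st[1:,4])
    c=max(cv2.findContours((l==i).astype(np.uint8),cv2.RETR_EXTERNAL,cv2.CHAIN_APPROX_NONE)[0],key=len)[:,0]
    P=np.array([wplane(cal,W,u,v,z)[:2] for u,v in c if v>2])
    f=least_squares(lambda q:np.hypot(P[:,0]-q[0],P[:,1]-q[1])-q[2],[*P.mean(0),r0],loss="soft_l1")
    r=np.hypot(*(P-f.x[:2]).T)-f.x[2]; print(nm,f.x.round(1),"res",np.percentile(r,[5,95]).round(1),"px",ce[i].round(1))
circ(cv2.inRange(hsv,(0,0,150),(180,80,255)),(325,134,355,162),36,14,"cream")
nw=255-cv2.inRange(hsv,(8,90,90),(25,255,255))
circ(nw,(385,40,495,155),14,72,"tray")
circ(nw,(150,0,290,102),0,91.5,"lid mouth z0")
circ(cv2.inRange(hsv,(5,100,60),(20,255,220)),(195,18,225,45),37,12,"knob")
bar=cv2.inRange(hsv,(0,80,50),(20,255,220)); bar[:80]=0;bar[118:]=0;bar[:,:425]=0;bar[:,462:]=0
ys,xs=np.nonzero(bar); P=np.array([wplane(cal,W,u,v,22)[:2] for u,v in zip(xs,ys)])
m=P.mean(0); w,v=np.linalg.eigh(np.cov((P-m).T)); d=v[:,1]; pr=(P-m)@d; print("bar",m.round(1),np.degrees(np.arctan2(d[1],d[0])),np.ptp(pr),np.ptp((P-m)@v[:,0]),len(P))
```

```text
cam [ 506.76464207 -149.11659211  427.465544  ]
cream [ 462.6 -172.7   14.6] res [-1.   0.8] px [338.3 147.5]
tray [ 533.5 -319.5   72.1] res [-0.9  0.8] px [440.1  98.7]
lid mouth z0 [627.8  -2.   93. ] res [-1.2  1.2] px [218.4  44.1]
knob [622.4  -8.   12.8] res [-2.7  1.7] px [210.7  30.6]
bar [ 533.6 -317.3] 140.75418321553417 49.4601263459137 11.757960590503219 243
```

Run:
```python
from mv import *
cal=bot.get_calibration("wrist"); W=np.load("W2.npy")
b=wplane(cal,W,329.3,23.8,29); print(b)
b=(b[:2]+[627.3,-162.9])/2
pick(b,197,5,50,12)
place(tinpt(0,47),197,8.7,42)
pick([463,-173.3],197,6,50,12)
place(tinpt(0,-47),197,9.7,46)
bot.move_ptp([375,270,270],ori(270)); bot.pause(0.2)
s=bot.read_state(); im=bot.camera("wrist"); cv2.imwrite("pics/w3.png",im[:,:,::-1]); np.save("W3.npy",wpose(bot,s)); print(s["t"])
cv2.imwrite("pics/w3c.png",cv2.resize(im[20:175,200:430,::-1],None,fx=3.4,fy=3.4,interpolation=cv2.INTER_CUBIC))
```

```text
[ 624.44208641 -161.11617198   29.        ]
grip w 22.476968337375922 tcp [ 626.  -162.     5.3] t 16.7
lift w 22.150973801629206 F [-0.7 -0.6 -0.5]
place [455.2 360.4   9.1] F [-0.4  0.2  0. ] w 22.379160700832877
t 22.2
grip w 27.87583316710747 tcp [ 463.3 -173.3    6.4] t 25.9
lift w 27.49210174607798 F [ 0.   0.7 -0.9]
place [482.7 270.3  10. ] F [-0.1 -0.5  0.3] w 27.655031720034792
t 31.0
32.1833
```

View pics/w3c.png

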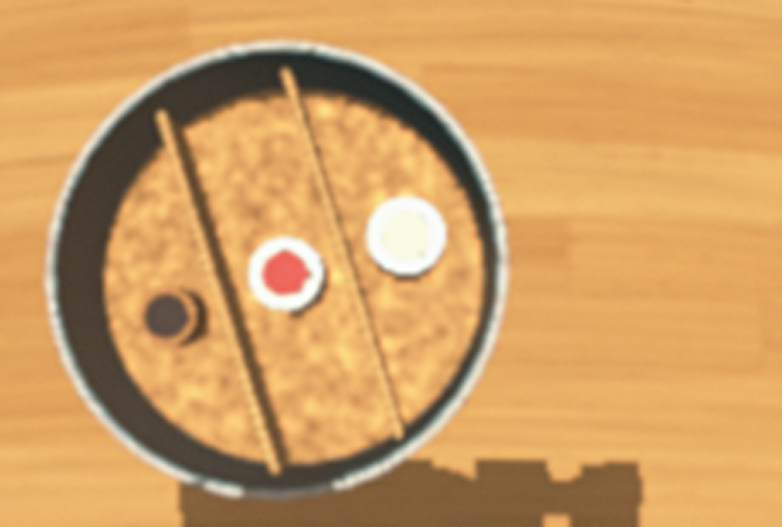

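Run:
```python
from mv import *
cal=bot.get_calibration("wrist"); W=np.load("W3.npy")
for n,u,v,z,p in [("red",286,273,37,(469,315.3)),("cream",405,236,39,(482.7,270.3)),("black",167,315,32,(455.2,360.4))]:
    q=wplane(cal,W,200+(u+.5)/3.4-.5,20+(v+.5)/3.4-.5,z)[:2]; print(n,q.round(1),(q-p).round(1))
```

```text
red [468.3 314.5] [-0.7 -0.8]
cream [481.2 271. ] [-1.5  0.7]
black [454.3 360.5] [-0.9  0.1]
```

```bash
sed -i 's/^TIN=.*/TIN=np.array([469.8,316.0]); YAW=17.0/' mv.py
python3 - <<'E'
from mv import *
pick([533.6,-318.5],231.2,4.5,40,30,up=150)
bot.move_ptp([*TIN,150],ori(231.2))
cv2.imwrite("pics/s2.png",bot.camera("side")[:,:,::-1])
for z in (76,66,58,52,48):
    bot.line_to([*TIN,z],60); s=bot.read_state(); print(z,s["tcp_pos"].round(1),s["contact_force"].round(1),s["moment"].round(2),round(s["width"],1))
    if abs(s["contact_force"][2])>8 : break
E
```

```text
grip w 10.009312388934086 tcp [ 533.6 -318.6    4.7] t 36.4
lift w 9.744429200032824 F [-0.5 -0.2 -1.8]
76 [470.  316.2  76.4] [-0.4 -0.1 -1.7] [-0.03  0.12  0.03] 9.9
66 [469.5 315.6  65.4] [ 0.4  0.1 -0.9] [-0.    0.12 -0.03] 9.9
58 [469.5 315.6  57.4] [-0.1 -0.6 -1.2] [-0.05  0.17 -0.06] 9.8
52 [469.6 315.7  51.6] [-0.4  0.3 -1.7] [-0.04  0.22 -0.04] 10.1
48 [469.7 315.9  47.7] [ 0.5  0.  -0.7] [ 0.    0.22 -0.  ] 9.6
```

View pics/s2.png

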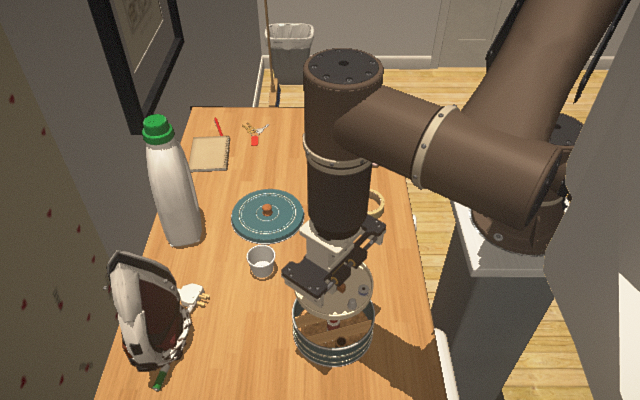

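Run:
```python
from mv import *
bot.move_gripper(34); bot.line_to([*TIN,150],200)
bot.move_ptp([375,230,270],ori(270)); bot.pause(0.2)
s=bot.read_state(); im=bot.camera("wrist"); cv2.imwrite("pics/w4.png",im[:,:,::-1]); np.save("W4.npy",wpose(bot,s)); print(s["t"])
bot.move_ptp([500,0,270],ori(270)); bot.pause(0.2)
s=bot.read_state(); im=bot.camera("wrist"); cv2.imwrite("pics/w5.png",im[:,:,::-1]); np.save("W5.npy",wpose(bot,s)); print(s["t"])
```

```text
44.2917
45.5667
```

View pics/w4.png

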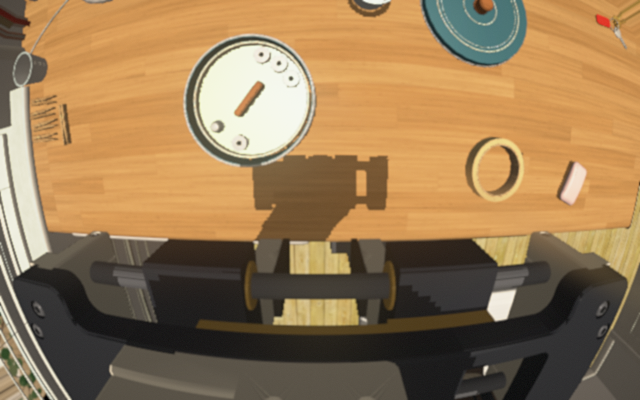

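View pics/w5.png

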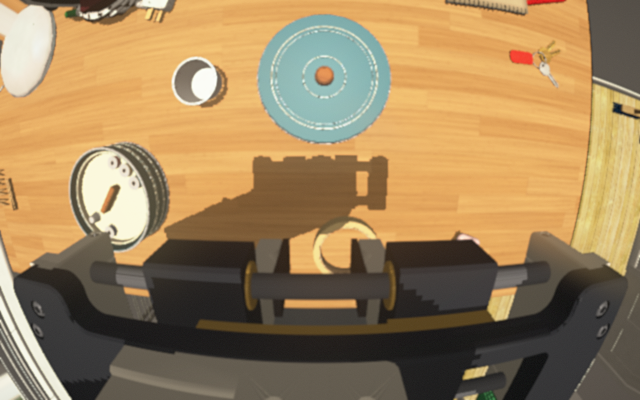

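Run:
```python
from mv import *
from scipy.optimize import least_squares
cal=bot.get_calibration("wrist")
def circ(mask,box,z,r0,nm,W):
    x0,y0,x1,y1=box; m=np.zeros_like(mask); m[y0:y1,x0:x1]=mask[y0:y1,x0:x1]
    k,l,st,ce=cv2.connectedComponentsWithStats(m); i=1+np.argmax(st[1:,4])
    c=max(cv2.findContours((l==i).astype(np.uint8),cv2.RETR_EXTERNAL,cv2.CHAIN_APPROX_NONE)[0],key=len)[:,0]
    P=np.array([wplane(cal,W,u,v,z)[:2] for u,v in c])
    f=least_squares(lambda q:np.hypot(P[:,0]-q[0],P[:,1]-q[1])-q[2],[*P.mean(0),r0],loss="soft_l1")
    r=np.hypot(*(P-f.x[:2]).T)-f.x[2]; print(nm,f.x.round(1),"res",np.percentile(r,[5,95]).round(1),"px",ce[i].round(1))
for n in (4,5):
    W=np.load(f"W{n}.npy"); hsv=cv2.cvtColor(cv2.imread(f"pics/w{n}.png"),cv2.COLOR_BGR2HSV)
    nw=255-cv2.inRange(hsv,(8,90,90),(25,255,255))
    if n==4:
        circ(nw,(170,25,330,153),66,80,"rim",W)
        circ(cv2.inRange(hsv,(15,0,170),(50,90,255)),(170,25,330,168),56,72,"tray",W)
    else:
        circ(nw,(250,8,400,150),0,91.5,"lid",W); circ(nw,(250,8,400,150),14,91.5,"lid@14",W)
        circ(cv2.inRange(hsv,(3,120,60),(14,255,240)),(308,60,340,92),37,12,"knob",W)
```

```text
rim [471.  316.3  78.9] res [-13.5   2.8] px [248.7  96.3]
tray [470.4 314.7  71.8] res [-0.6  0.7] px [252.8  99.7]
lid [626.   -3.4  91.7] res [-0.7  0.7] px [323.6  78.8]
lid@14 [624.4  -3.2  88.7] res [-0.7  0.6] px [323.6  78.8]
knob [624.5  -3.3  10.4] res [-0.5  0.6] px [324.   75.1]
```

Run:
```python
from mv import *
pick([625.2,-3.4],270,16.5,44,35,up=150)
bot.move_ptp([*TIN,150],ori(270)); bot.pause(0.2)
cv2.imwrite("pics/s3.png",bot.camera("side")[:,:,::-1])
for z in (90,84,80,76,73.5,72.5):
    bot.line_to([*TIN,z],50); s=bot.read_state(); print(z,s["tcp_pos"].round(1),s["contact_force"].round(1),s["moment"].round(2),round(s["width"],1))
    if s["contact_force"][2]>6 : break
cv2.imwrite("pics/s4.png",bot.camera("side")[:,:,::-1])
```

```text
grip w 21.99012716070778 tcp [625.5  -3.4  17. ] t 48.2
lift w 21.615662433402676 F [-0.1 -0.4 -2.7]
90 [470.  316.2  90.4] [ 0.1 -0.5 -1.5] [-0.07  0.14 -0.04] 22.1
84 [469.6 315.7  83.6] [ 0.  -1.  -2.6] [-0.1   0.14  0.02] 21.4
80 [469.7 315.8  79.7] [ 0.2  0.1 -1.5] [-0.12  0.17 -0.03] 21.5
76 [469.6 315.8  75.7] [ 0.6  0.3 -1. ] [-0.06  0.1  -0.01] 21.7
73.5 [469.7 315.9  73.3] [-0.5  0.8 -2.5] [-0.08  0.16  0.  ] 22.2
72.5 [469.8 316.   72.5] [ 0.  -0.5 -1.8] [-0.1   0.14 -0.04] 21.5
```

View pics/s4.png

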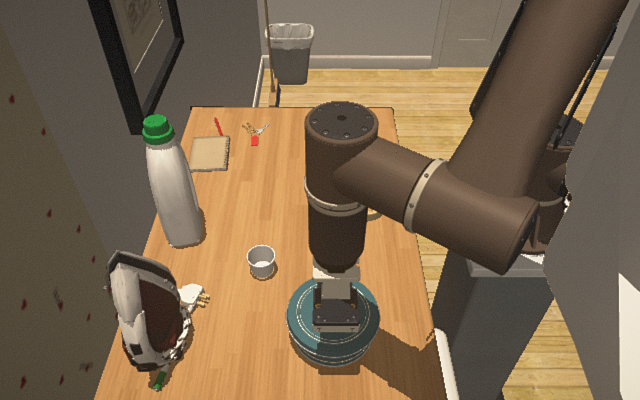

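Nearly home with no resistance, so I'll release it here and check.

Run:
```python
from mv import *
bot.line_to([*TIN,71.8],20); s=bot.read_state(); print(s["contact_force"].round(1))
bot.move_gripper(44); bot.line_to([*TIN,160],200)
bot.move_ptp([375,250,280],ori(270)); bot.pause(0.3)
s=bot.read_state(); im=bot.camera("wrist"); cv2.imwrite("pics/w6.png",im[:,:,::-1]); W=wpose(bot,s); np.save("W6.npy",W); print(s["t"])
bot.move_ptp([400,-200,250],ori(270))
cv2.imwrite("pics/s5.png",bot.camera("side")[:,:,::-1]);cv2.imwrite("pics/t5.png",bot.camera("top")[:,:,::-1])
a=cv2.resize(cv2.imread("pics/s5.png")[230:380,260:420],None,fx=2.5,fy=2.5,interpolation=cv2.INTER_CUBIC)
b=cv2.resize(cv2.imread("pics/w6.png")[20:170,190:350],None,fx=2.5,fy=2.5,interpolation=cv2.INTER_CUBIC)
cv2.imwrite("pics/f.png",np.hstack([a,b]))
```

```text
[ 0.9 -0.8 -0.7]
55.775
```

View pics/f.png

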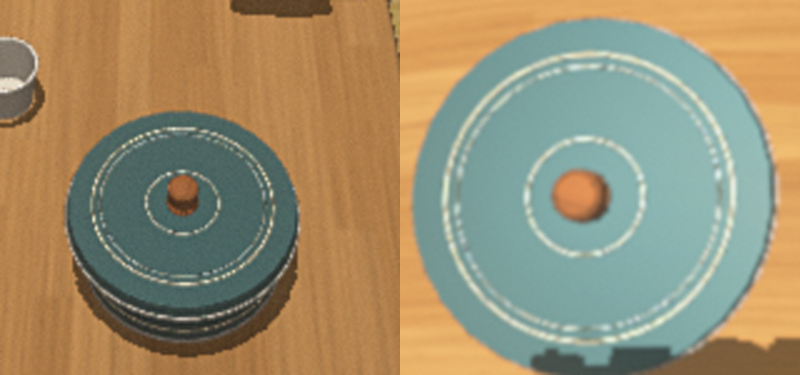

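View pics/s5.png

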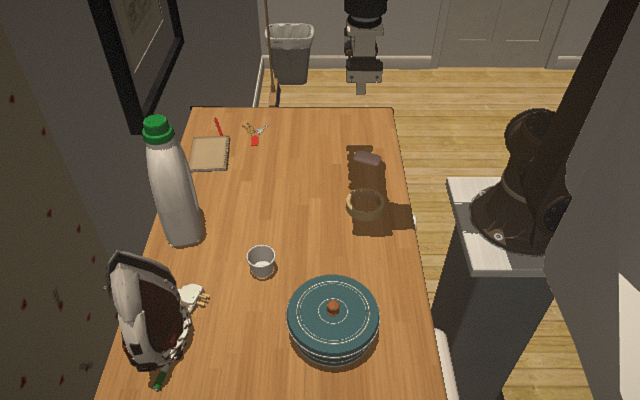

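Run:
```python
from mv import *
c=bot.get_calibration("side"); cal=bot.get_calibration("wrist"); W=np.load("W6.npy")
def A(x,y): return 260+(x+.5)/2.5-.5,230+(y+.5)/2.5-.5
def B(x,y): return 190+(x+.5-400)/2.5-.5,20+(y+.5)/2.5-.5
# outer ring extremes (left,right,top,bottom)
for z in (63,69,75):
    S=[onplane(c,*A(*q),z)[:2] for q in [(90,205),(275,205),(183,128),(183,285)]]
    V=[wplane(cal,W,*B(*q),z)[:2] for q in [(443,198),(736,198),(587,50),(587,344)]]
    print(z,"side c",np.mean(S,0).round(1),"d",np.round([np.hypot(*(S[0]-S[1])),np.hypot(*(S[2]-S[3]))],1),"wrist c",np.mean(V,0).round(1),"d",np.round([np.hypot(*(V[0]-V[1])),np.hypot(*(V[2]-V[3]))],1))
t=cv2.imread("pics/t5.png"); a=cv2.imread("pics/top0.png")
cv2.imwrite("pics/tc.png",np.hstack([cv2.resize(x[120:280,150:460],None,fx=1.28,fy=1.28) for x in (a,t)]))
```

```text
63 side c [470.9 315. ] d [143.7 142.3] wrist c [470.9 317.1] d [144.8 145.3]
69 side c [471.1 318.9] d [142.7 141.2] wrist c [470.6 316. ] d [142.4 142.9]
75 side c [471.3 322.8] d [141.6 140.2] wrist c [470.3 315. ] d [140.1 140.6]
```

View pics/tc.png

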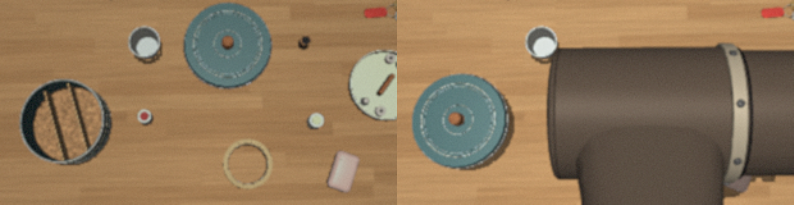

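Run:
```python
from plant import bot
print(bot.read_state()["t"]); print(bot.close_job())
```

```text
57.5833
the job is handed in; nothing more can be done
None
```

The job is handed in at 57.6 s of the 131 s allowed. The reels stand in the tin with red in the middle, black on the +y side and cream on the −y side. The tray is on the dividers and the lid is on the tin.

Last checks:
- **Reels:** a wrist picture before the tray went in showed all three upright in their compartments, within about 1.5 mm of where I put them.
- **Tray:** it went in with no resistance and measured about 1.7 mm off the tin's centre. I judged its level by eye only.
- **Lid:** it went on with no contact force. Its rings looked round, and it was centred to within 1–3 mm in both views, assuming the home height.
- **Lid height:** the cameras disagree slightly. Ring size fits fully home (top at 69 mm), but crossing the side and wrist views gives about 65 mm. The lid cannot sit that low, so I took this as measurement and calibration error.
- **Tape roll, dosing cup and soap:** nothing touched them that I know of. The cup sat where it started in the last pictures. I did not re-measure the tape or soap; the arm hid most of that area in the last top picture, but both look in place in the last side picture.

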